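# Hold a rack post in the glue-up corner

### The job

A plywood base board for a paint rack lies in the glue-up jig: first swing the toggle clamp fully down onto it, then take the wooden corner post and stand it upright on the board, dowel hole up, right in the inside corner of the two fences. Press it down on the board and tight against both fences at once, and finish holding it pressed there, without letting go, as you would while the glue grabs. Leave the bottle, spray can and jar standing where they are.

Things in the scene. Friction and masses are not known exactly. Their poses are not given: they have to be found in the camera images.
- jig: Right-angle glue-up jig screwed to the bench, turned by its yaw: brown wooden baseboard 240 (x) x 230 (y) x 18 mm. Origin at the centre of its underside on the bench. On it stand two low aluminium fences (along its +x and -y sides) and a steel toggle clamp (at its +y side, centre line at jig x = -15 mm).
- fence_far: Aluminium bar fence 20 mm thick, 150 mm long, along jig y on the +x side of the board; top at 48 mm above the bench (24 mm above the plywood board). Its inner face is the plane jig x = 85 mm and looks to jig -x. Its origin coincides with the jig's origin.
- fence_side: Aluminium bar fence 20 mm thick, 148 mm long, along jig x on the -y side of the board, same height. Its inner face is the plane jig y = -80 mm and looks to jig +y. It stops 6 mm short of the other fence (glue relief). Its origin coincides with the jig's origin.
- corner (a point): The inside corner where the planes of the two fences' inner faces meet, at the level of the board's top (24 mm above the bench); axes parallel to the jig's. The board lies to its -x and +y. With the post home, the middle of its foot is at x = -17 mm, y = +17 mm, z = 0 from here.
- board: Loose plywood board 130 (x) x 120 (y) x 6 mm lying flat on the jig, already up against both fences. Origin at the centre of its underside (65.4 mm in -x and 60.4 mm in +y from the corner). It must stay in the corner.
- post: Loose beech post 34 x 34 x 80 mm, about 70 g, standing on the bench, a small dark dowel hole in the middle of its top. Origin at the centre of its underside, z up. All four sides are alike. Gripped by its upper part, the fingers clear the fences: once on the board, its foot is 24 mm and its top 104 mm above the bench, and the fences' top is 48 mm.
- clamp_handle (a joint): Angle of the clamp's handle, rad: 0 = closed, handle lying level and pointing to jig +y; about 1.05 = open as found, handle raised. Pushing the end of the handle outwards (+y) and down in an arc closes it; the arm comes down with it by an over-centre linkage (the arm stands 1.14 rad up when the handle is at 1.05). It stays where left; the push takes 1 to 5 N, and at the end it goes over centre and rests on its stop. Fully down is below 0.08.
- clamp_hinge (a point): Pivot axis of the clamp handle (parallel to jig x), 53 mm above the bench, at jig x = -15 mm, y = 104 mm.
- clamp_grip (a point): Point on the upper face of the black handle grip, 85 mm from the pivot (7 mm off the handle's centre line); moves with the handle. The handle is 17 mm wide, 14 mm thick and ends 110 mm from the pivot.
- clamp_arm: Steel arm of the clamp, pivoted at jig y = 78 mm, 44 mm above the bench (its origin); 70 mm long with a rubber-tipped spindle near its end. Stands raised at first; closed it lies level, pointing to jig -y, the rubber tip pressing on the board 58 mm from the pivot.
- paint_bottle: Bystander: small white paint bottle, 42 mm diameter, 120 mm tall; origin at the centre of its base.
- spray_can: Bystander: spray can, 66 mm diameter, 190 mm tall; origin at the centre of its base.
- jar: Bystander: clear jar with white lid, 60 mm diameter, 75 mm tall; origin at the centre of its base.
Not all that is in view belongs to the job. What is shaped like the board but red is not meant.

How it is judged:
By the outcome, as a careful person would: the job done as asked, in the order asked, and still so for the second after the job is handed in, while the arm keeps its last pose, push and grip.
It also fails if it takes over 66 s, if anything falls off the work surface, if the arm or the gripper's body presses on something with over 40 N, if the wrist force passes 120 N, or if a joint passes its speed limit or range.

### The arm

A 7-joint arm with a two-finger parallel gripper is mounted at the origin on the work surface. World frame = base frame: x ahead of the robot, y to its left, z up, the work surface at z = 0. Lengths are in mm, angles in rad, forces in N, time in s.
With the tool pointing down it reaches from about 375 to 925 mm from the base axis. Payload 3.1 kg.
Tool frame: the origin (TCP) lies at the centre of the arm's flange, where the gripper is bolted on; the fingertips stand 173 mm ahead of it and the grasp point (between the pads) lies 155 mm ahead of it; y points along the fingers, z is the direction in which the jaws open and shut, and the axes are right-handed (so a half turn about y gives the same grasp; the last joint's range is limited). The gripper opens to 85 mm and grips with 20 to 120 N. Pads are 22 mm wide; open, the fingers measure 114 mm over their backs; the gripper's body (76 mm by 85 mm) begins 54 mm behind the grasp point. The pads swing forward as they close: fully open they stand 13 mm farther back than shut.
Start: joints at [-1.271, 0.383, 0.044, 1.598, -0.018, 1.161, -0.05], TCP at [251.787, 599.258, 404.669] pointing down, gripper open.
Joint ranges: [-2.61, 2.61], [-0.41, 2.15], [-1.48, 1.57], [0, 2.5], [-1.57, 4.71], [0.05, 1.97], [-2.85, 2.85]. Speed limits (rad/s): [2.79, 2.79, 3.14, 3.14, 3.14, 3.14, 3.14].

### API

Orientations are given as a rotation vector (axis times angle).
In Python, from rig import bot, cams, spotter gives the robot as it stands.
- The arm moves only by the shell command python3 -m crank 'ROWS'. ROWS is a JSON object of lists of equal length, an entry for each row: "fingers": the opening, from 0 (shut) to 1 (fully open); "xyz": the shift along the world's x, y, z in mm, a list of three; "roll": the turn about the world's z in degrees. A call has exactly 10 rows; each row shifts and turns the commanded pose from where the row before left it; what a row does not reach is not made up. A row lasts 1/8 s, in which the tool goes at most 62.5 mm and 10.7 degrees, less where a joint would pass 70% of its speed; a pose out of reach is approached as far as the arm can. A call is refused whole if a number of a shift passes 62.5 or a number of a turn 10.7, either way. A call with a gripper value outside its range is refused whole. The fingers move at their own pace and stop on an object; the grip force is fixed at half the most. Time passes only in rows, so rows that do not move let the fingers close, or fill a call up. It gives the time, the measured TCP pose, the force and the opening at its end, in the units of the state.
- bot.state(): the state, without advancing time (a new reading comes with each control period).
- cams.snapshot(name): name is "scene" or "top" or "wrist"; returns the picture (480x640x3 uint8, blue, green, red); there is no depth.
- cams.camera_info(name): a dict with "intrinsics" (3x3 intrinsics, pixels), "rvec" (rotation vector, rad) and "tvec" (3), from world to camera coordinates, as OpenCV has them. Camera axes: x right, y down, z forward; pixel columns grow to the right and rows downward; lengths in mm; the calibration is good to about 2 mm. A picture is of the moment at which its call begins: read the wrist's pose just before it. camera_info takes no time and is no camera call; for the wrist camera it gives the pose at the moment of the call.
- bot.finish_job(): hands the job in, once; it reports no verdict.
Trained networks look in the newest picture that a camera, given by its name, has taken for a name from the list of things; names that differ only in an ending like _2 or _b are one class to them, and where a whole thing is asked for, a point or a joint stands for the part that bears it (a point fixed in the world has none). Each returns a list of dicts, best first, with "score" (0 to 1); they miss things now and then, are a little off and sometimes report something else, mostly with a low value. They report only what shows in the picture. A call takes as long as a camera call. They do not tell look-alikes from the thing itself.
- spotter.boxes_of(label, camera): "extent" ([left, top, right, bottom] in pixels, round what is visible of it).
- spotter.masks_of(label, camera): "pixels" (480x640 bool, what is visible of it) and "extent" ([left, top, right, bottom] in pixels, round what is visible of it).
The state is a dict: "time": time; "q": joint angles; "qvel": joint speeds; "joint_torque": joint torques, N m; "position": TCP position; "orientation": TCP orientation; "force": force on the tool from outside, world axes, zero at the start; "moment": the same for the moment, N m; "finger_gap": finger opening in mm.
Only numpy, scipy, OpenCV 4.12 (cv2) and the standard library are available. Lean on these libraries where they do the work, as an engineer would, in place of code of your own. Each camera call takes 0.05 s, during which the arm holds its last target.

## Working session

There is one attempt and no reset: what is moved stays moved. The work goes in short steps, Python scripts to look and compute and a shell command to move; the robot and the scene stay as the last step left them, time stands still between calls to the robot, and variables do not carry over. Pictures are saved under pics/ and viewed, and the job is handed in when it is done.

```bash
ls; mkdir -p pics; python3 - <<'E'
from rig import bot,cams,spotter
import cv2
s=bot.state();print(s)
for c in("scene","top","wrist"):
    i=cams.camera_info(c);print(c,i)
    cv2.imwrite(f"pics/{c}0.png",cams.snapshot(c))
E
```

```text
pics
{'time': 0.0, 'q': array([-1.27080742,  0.38382374,  0.04380792,  1.59957331, -0.0179523 ,
        1.16120716, -0.04990164]), 'qvel': array([-7.61273177e-04, -6.82838625e-04,  1.08291862e-03,  1.49530850e-03,
        1.55973095e-04,  2.58969361e-04,  7.37689001e-05]), 'joint_torque': array([ 1.22123836e-05, -4.33454275e+01,  1.02506965e+00, -2.49513566e+01,
        1.07262944e-02,  1.11892915e-02,  9.72002596e-06]), 'position': array([251.57040393, 598.81134367, 403.29372685]), 'orientation': array([-1.55077793,  0.31244161, -0.31175203]), 'force': array([-0.60167119,  0.34732288,  0.28963103]), 'moment': array([ 0.06043846,  0.01753379, -0.01902542]), 'finger_gap': 85.04034561723851}
scene {'intrinsics': array([[544.04456182,   0.        , 321.54309861],
       [  0.        , 544.04456182, 240.2689854 ],
       [  0.        ,   0.        ,   1.        ]]), 'rvec': array([ 0.57927562,  2.85466011, -0.80374575]), 'tvec': array([ 570.86604433, -119.72569061, 1375.35728273])}
top {'intrinsics': array([[477.84609716,   0.        , 324.53525014],
       [  0.        , 477.84609716, 242.82295269],
       [  0.        ,   0.        ,   1.        ]]), 'rvec': array([ 2.11101743, -2.14713622,  0.14356834]), 'tvec': array([-11.28077178, 580.73697772, 964.87327159])}
wrist {'intrinsics': array([[338.70475297,   0.        , 318.29061733],
       [  0.        , 338.70475297, 240.79270644],
       [  0.        ,   0.        ,   1.        ]]), 'rvec': array([-2.38522982, -1.58479802, -0.25336419]), 'tvec': array([-646.75692715,  -40.15357574,  380.10153268])}
```

View pics/scene0.png

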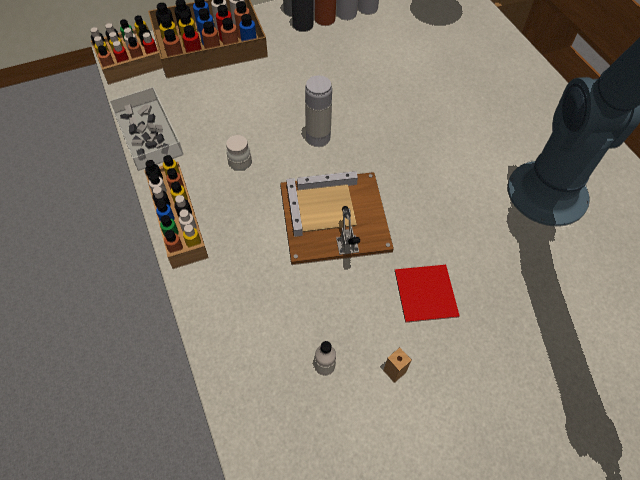

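View pics/top0.png

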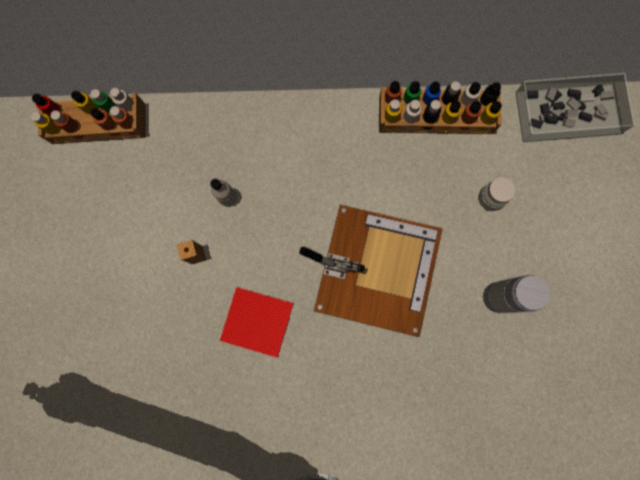

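View pics/wrist0.png

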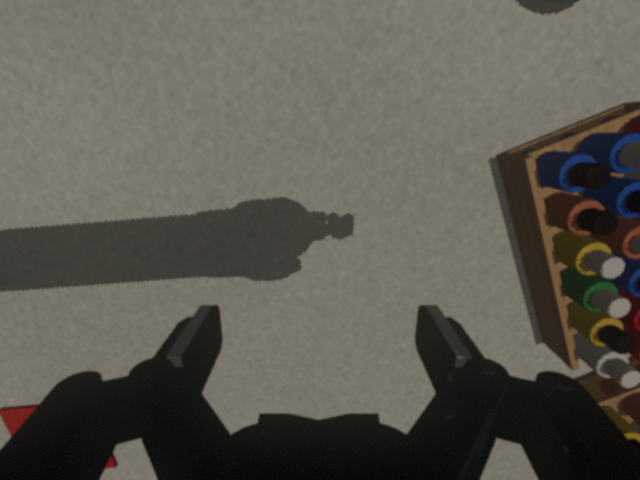

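Top view: post with its dowel hole at about (188,250), jig with plywood and clamp at (380,270), red decoy board at (257,322), bottle (220,190), jar (497,193), can (520,294). Next I measure with masks and both fixed cameras.

```bash
cat > h.py <<'E'
from rig import bot,cams,spotter
import cv2,numpy as np
from scipy.optimize import least_squares
from scipy.spatial.transform import Rotation as R
class Cam:
    def __init__(s,n,info=None):
        i=info or cams.camera_info(n); s.K=np.array(i["intrinsics"]);s.r=np.array(i["rvec"]);s.t=np.array(i["tvec"]);s.Rm=R.from_rotvec(s.r).as_matrix()
        s.c=-s.Rm.T@s.t
    def proj(s,P): return cv2.projectPoints(np.atleast_2d(np.array(P,float)),s.r,s.t,s.K,None)[0].reshape(-1,2)
    def atz(s,px,z):
        d=s.Rm.T@np.linalg.inv(s.K)@np.array([px[0],px[1],1.]); k=(z-s.c[2])/d[2]; return s.c+k*d
def tri(obs): # list of (cam,px)
    def f(P): return np.concatenate([c.proj(P)[0]-p for c,p in obs])
    r=least_squares(f,[500,300,50]);return r.x,np.abs(r.fun).max()
E
python3 - <<'E'
from h import *
T=Cam("top");S=Cam("scene")
print(T.c,S.c)
im={}
for c in("top","scene"):
    im[c]=cams.snapshot(c)
    for l in ("post","jig","board","fence_far","fence_side","clamp_handle","paint_bottle","spray_can","jar"):
        for d in spotter.masks_of(l,c)[:2]:
            m=d["pixels"];v,u=np.nonzero(m);rect=cv2.boxPoints(cv2.minAreaRect(np.column_stack([u,v]).astype(np.float32)))
            print(c,l,round(d["score"],2),np.round(d["extent"]),"c",u.mean().round(1),v.mean().round(1),rect.round(1).tolist())
t=cv2.resize(im["top"][190:350,290:460],None,fx=4,fy=4,interpolation=cv2.INTER_CUBIC);cv2.imwrite("pics/topjig.png",t[:600])
t=cv2.resize(im["scene"][160:280,270:400],None,fx=5,fy=5,interpolation=cv2.INTER_CUBIC);cv2.imwrite("pics/scjig.png",t[:600])
a=cv2.resize(im["top"][230:270,170:210],None,fx=8,fy=8,interpolation=cv2.INTER_CUBIC)
b=cv2.resize(im["scene"][340:390,375:425],None,fx=8,fy=8,interpolation=cv2.INTER_CUBIC)
o=np.zeros((400,740,3),np.uint8);o[:320,:320]=a;o[:,340:740]=b;cv2.imwrite("pics/post.png",o)
E
```

```text
[ 422.11238874  -42.54294771 1043.2518163 ] [ 859.5326873  527.0830152 1102.3688091]
top post 0.65 [180. 241. 206. 264.] c 191.2 251.7 [[175.8000030517578, 243.60000610351562], [200.5, 236.89999389648438], [206.8000030517578, 259.79998779296875], [182.10000610351562, 266.5]]
top post 0.51 [357. 226. 423. 298.] c 389.8 261.7 [[355.79998779296875, 284.79998779296875], [368.79998779296875, 226.39999389648438], [423.5, 238.60000610351562], [410.6000061035156, 297.0]]
top jig 0.86 [299. 205. 440. 336.] c 372.4 272.1 [[286.70001220703125, 306.1000061035156], [311.70001220703125, 196.8000030517578], [444.1000061035156, 227.10000610351562], [419.1000061035156, 336.3999938964844]]
top board 0.84 [357. 226. 424. 298.] c 389.8 261.8 [[354.5, 286.1000061035156], [368.1000061035156, 225.10000610351562], [425.0, 237.8000030517578], [411.5, 298.79998779296875]]
top board 0.76 [221. 286. 293. 358.] c 256.6 321.6 [[219.10000610351562, 339.70001220703125], [235.3000030517578, 285.3999938964844], [294.29998779296875, 303.0], [278.1000061035156, 357.20001220703125]]
top fence_far 0.94 [367. 218. 435. 24
[... 2380 characters left out ...]
 171.1999969482422], [357.70001220703125, 184.39999389648438], [297.29998779296875, 189.89999389648438]]
scene fence_side 0.65 [305.  74. 332. 144.] c 318.0 110.7 [[305.0, 76.0], [331.0, 76.0], [331.0, 146.0], [305.0, 146.0]]
scene paint_bottle 0.67 [316. 342. 335. 375.] c 324.8 359.1 [[315.0, 342.0], [335.0, 342.0], [335.0, 375.0], [315.0, 375.0]]
scene spray_can 0.64 [303.  74. 331. 147.] c 318.0 110.1 [[304.0, 76.0], [332.0, 76.0], [332.0, 146.0], [304.0, 146.0]]
scene jar 0.96 [228. 134. 252. 172.] c 238.4 152.5 [[227.0, 136.0], [250.0, 136.0], [250.0, 169.0], [227.0, 169.0]]
scene jar 0.62 [305.  75. 334. 147.] c 318.0 110.3 [[305.0, 76.0], [332.0, 76.0], [332.0, 146.0], [305.0, 146.0]]
```

View pics/topjig.png

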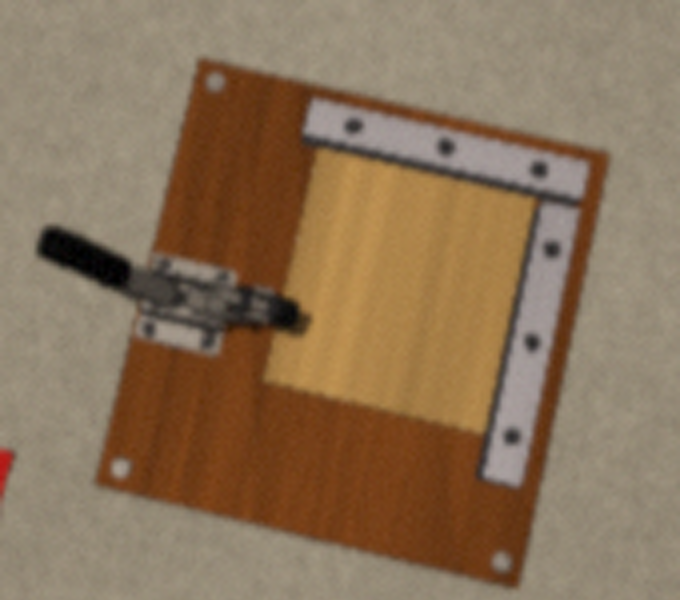

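View pics/scjig.png

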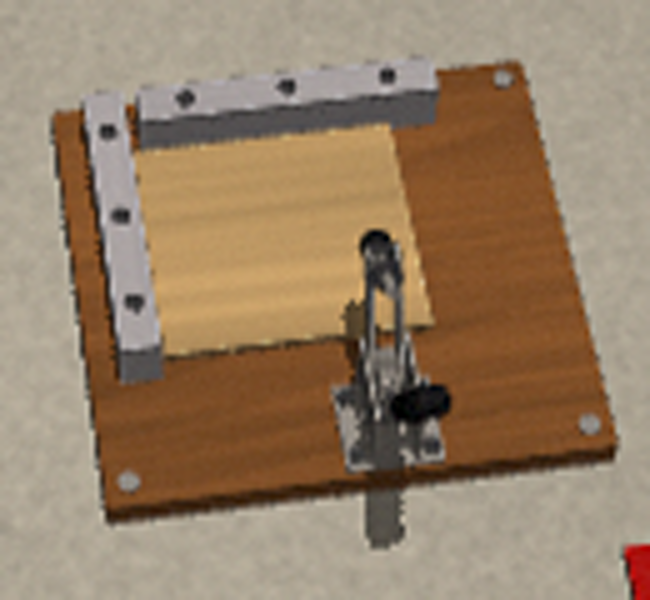

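View pics/post.png

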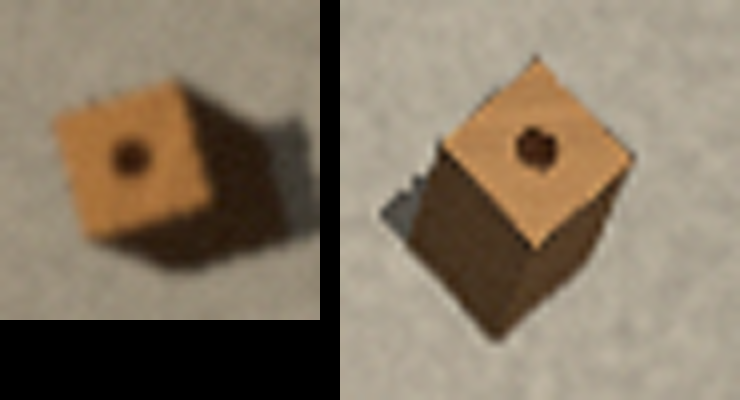

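```bash
cat > fit0.py <<'E'
from h import *
T=Cam("top");S=Cam("scene")
def un(p,f,o): return (np.array(p,float)+.5)/f-.5+np.array(o)
tp=un([(203,62),(606,152),(518,587),(98,484)],4,(290,190))
sp=un([(52,115),(520,65),(617,450),(107,510)],5,(270,160))
JT=np.array([(120,115,18),(120,-115,18),(-120,-115,18),(-120,115,18)],float)
JS=np.array([(120,-115,18),(-120,-115,18),(-120,115,18),(120,115,18)],float)
def W(p,P):
    c,s=np.cos(p[2]),np.sin(p[2]);P=np.atleast_2d(P);return np.column_stack([p[0]+c*P[:,0]-s*P[:,1],p[1]+s*P[:,0]+c*P[:,1],P[:,2]])
f=lambda p:np.concatenate([(T.proj(W(p,JT))-tp).ravel(),(S.proj(W(p,JS))-sp).ravel()])
if __name__=="__main__":
    r=least_squares(f,[500,0,0]);print("jig",r.x.round(3),np.degrees(r.x[2]),np.abs(r.fun).max(),r.fun.round(1))
    for c,a in((T,tp),(S,sp)): print([c.atz(x,18)[:2].round(1).tolist() for x in a])
    for n,P in dict(corner=(85,-80,24),hinge=(-15,104,53),post=(68,-63,24)).items(): print(n,W(r.x,P).round(1))
    tc=un([(55,122),(178,80),(212,195),(90,240),(130,157)],8,(170,230)); sc=un([(197,57),(294,157),(195,247),(103,143),(197,148)],8,(375,340))
    print("post",tri([(T,tc[4]),(S,sc[4])]))
    a=np.array([T.atz(x,80) for x in tc]);b=np.array([S.atz(x,80) for x in sc]);print(a.round(1));print(b.round(1))
    for q in(a,b):
        e=[np.degrees(np.arctan2(*(q[(i+1)%4]-q[i])[1::-1]))%90 for i in range(4)];print(np.round(e,1))
    th=[(315,190)];
    # bystanders foot
    print("bottle foot",S.atz((325,372),0),"jar",T.atz((497,193),75),"can top",T.atz((530,293),190))
E
python3 fit0.py
```

```text
jig [ 5.27371e+02 -1.35814e+02 -2.54000e-01] -14.551970584513022 1.9020480650687546 [-0.9 -1.9  1.4 -0.6  0.5  0.  -0.9 -0.4  0.3 -0.2  0.8 -0.8  1.2 -0.7
  0.4  0.2]
[[668.1, -56.6], [613.5, -274.2], [382.4, -216.0], [439.3, 3.8]]
[[615.7, -277.0], [385.3, -215.5], [443.4, 6.2], [673.1, -55.6]]
corner [[ 589.5 -234.6   24. ]]
hinge [[539.  -31.4  53. ]]
post [[ 577.4 -213.9   24. ]]
post (array([567.86426478, 261.38738305,  82.45245433]), np.float64(0.6253893211037393))
[[576.6 282.6  80. ]
 [586.9 251.1  80. ]
 [556.9 241.5  80. ]
 [545.9 272.6  80. ]
 [567.1 263.   80. ]]
[[557.4 239.4  80. ]
 [547.4 271.3  80. ]
 [580.  281.9  80. ]
 [588.8 250.   80. ]
 [568.2 260.1  80. ]]
[18.2 17.8 19.6 18.1]
[17.4 18.  15.3 18.8]
bottle foot [700.95007093 205.92657461   0.        ] jar [ 673.37395242 -380.07235396   75.        ] can top [ 461.26627116 -384.70800644  190.        ]
```

```bash
python3 - <<'E'
from h import *
s=bot.state();M=R.from_rotvec(s["orientation"]).as_matrix();print("tool axes cols\n",M.round(3))
w=Cam("wrist");print("cam c rel TCP in tool",(M.T@(w.c-s["position"])).round(1),"world",(w.c-s["position"]).round(1),"view dir",w.Rm[2].round(3),"right",w.Rm[0].round(3))
print(s["time"])
E
```

```text
tool axes cols
 [[ 0.922 -0.     0.387]
 [-0.387  0.     0.922]
 [-0.    -1.     0.   ]]
cam c rel TCP in tool [-81.   31.   -2.1] world [-75.5  29.5 -31. ] view dir [ 0.29  -0.121 -0.949] right [0.388 0.922 0.001]
1.15
```

```bash
python3 -m crank '{"fingers":[0,0,0,0,0,0,0,0,0,0],"xyz":[[12,-26,0],[24,-52,0],[24,-52,0],[24,-52,0],[24,-52,0],[24,-52,0],[24,-52,0],[24,-52,0],[24,-52,0],[24,-52,0]],"roll":[0,1,1,1,1,1,1,1,1,0]}'
python3 -m crank '{"fingers":[0,0,0,0,0,0,0,0,0,0],"xyz":[[24,-52,0],[24,-52,-5],[24,-52,-5],[24,-52,-5],[20,-40,-5],[10,-20,0],[0,0,0],[0,0,0],[0,0,0],[0,0,0]],"roll":[0,0,0,0,0,0,0,0,0,0]}'
python3 - <<'E'
from h import *
s=bot.state();print(s["time"],s["position"],s["orientation"],s["finger_gap"])
i=cams.camera_info("wrist");np.save("w1.npy",i,allow_pickle=True)
im=cams.snapshot("wrist");cv2.imwrite("pics/w1.png",im)
E
```

```text
time: 2.4
position: [480.3, 103.5, 405.2]
orientation: [-1.56, 0.202, -0.203]
force: [0.9, 1.9, 0.8]
finger_gap: -0.0
time: 3.65
position: [605.7, -161.3, 384.8]
orientation: [-1.561, 0.201, -0.201]
force: [0.1, -0.3, 0.7]
finger_gap: -0.1
3.65 [ 605.73798252 -161.33938985  384.79828108] [-1.56054133  0.20100306 -0.20096421] -0.08561305445498134
```

View pics/w1.png

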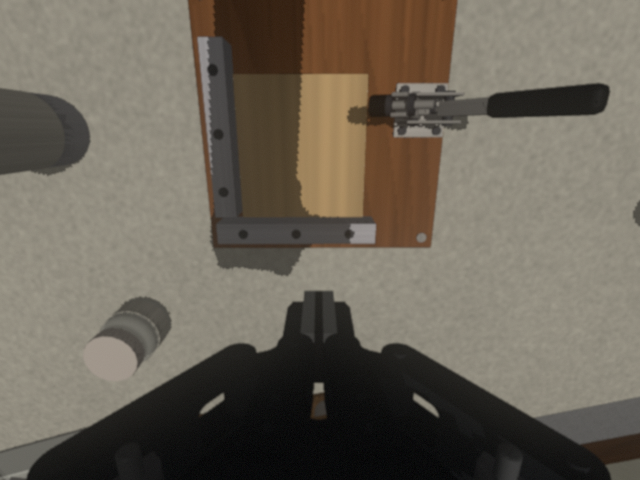

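```bash
python3 - <<'E'
import cv2,numpy as np
im=cv2.imread("pics/w1.png")
im=np.clip(im.astype(float)*1.6,0,255).astype(np.uint8)
cv2.imwrite("pics/w1c.png",cv2.resize(im[130:260,190:390],None,fx=4,fy=4,interpolation=cv2.INTER_CUBIC))
cv2.imwrite("pics/w1d.png",cv2.resize(im[0:140,180:380],None,fx=4,fy=4,interpolation=cv2.INTER_CUBIC))
E
```

```text
(no output)
```

View pics/w1c.png

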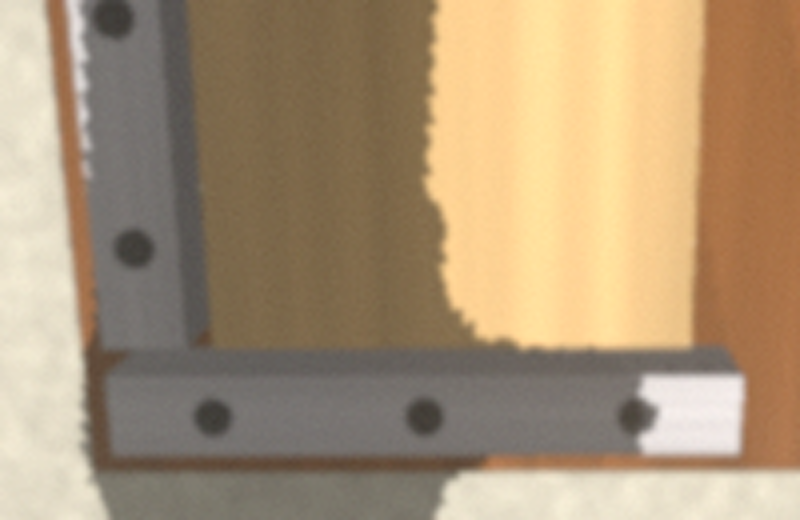

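View pics/w1d.png

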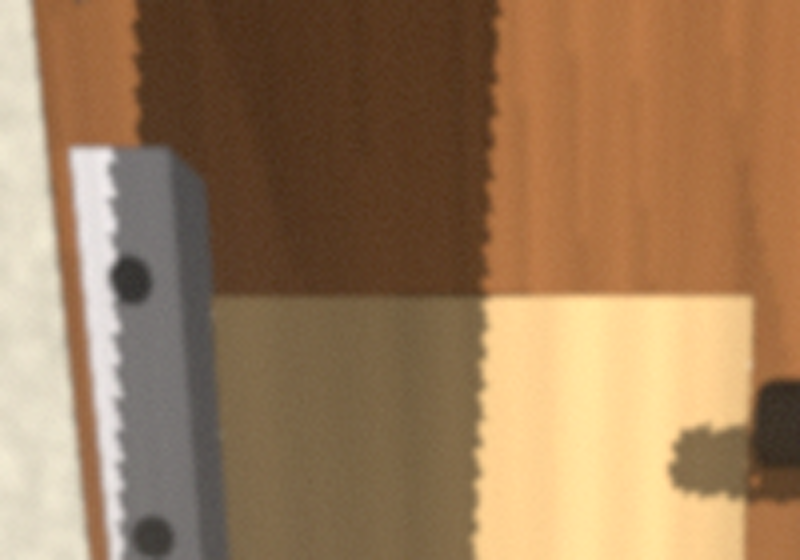

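```bash
cat > fit1.py <<'E'
from fit0 import *
w=Cam("wrist",np.load("w1.npy",allow_pickle=True).item())
L=[] # (pixel, axis, value, z)
def add(pts,o,ax,v,z):
    for p in un(pts,4,o): L.append((p,ax,v,z))
C=(190,130);D=(180,0)
add([(108,375),(743,373)],C,0,85,48);add([(112,456),(741,454)],C,0,105,48)
add([(163,0),(190,348)],C,1,-80,48);add([(103,348)],C,1,-100,48);add([(170,148)],D,1,-80,48);add([(70,148)],D,1,-100,48)
add([(103,348),(190,348)],C,0,79,48);add([(70,148),(170,148)],D,0,-69,48)
add([(708,0),(693,345)],C,1,40,24);add([(753,295)],D,1,40,24);add([(220,295),(753,295)],D,0,-45.4,24)
add([(90,468),(800,468)],C,0,120,18);add([(33,0)],D,1,-115,18);add([(50,0),(90,330)],C,1,-115,18)
def g(p):
    o=[]
    for px,ax,v,z in L:
        X=w.atz(px,z)[:2]-p[:2];c,s=np.cos(p[2]),np.sin(p[2]);j=(c*X[0]+s*X[1],-s*X[0]+c*X[1]);o.append(j[ax]-v)
    return np.array(o)
r=least_squares(g,[527,-136,-.25]);jig=r.x
if __name__=="__main__":
    print(jig.round(4),np.degrees(jig[2]).round(2),g(jig).round(1))
    c,s=np.cos(jig[2]),np.sin(jig[2]);print("ex",c,s)
    for n,P in dict(corner=(85,-80,24),hinge=(-15,104,53),post=(68,-63,24),gripopen=(-15,104+85*np.cos(1.05)-7*np.sin(1.05),53+85*np.sin(1.05)+7*np.cos(1.05)),end=(-15,104+110*np.cos(1.05),53+110*np.sin(1.05))).items(): print(n,W(jig,P).round(1),w.proj(W(jig,P)).round(1))
    H=[(np.cos(1.05),np.sin(1.05))]
    print("top proj end",T.proj(W(jig,(-15,104+110*.4976,53+110*.8674))),"scene",S.proj(W(jig,(-15,104+110*.4976,53+110*.8674))))
E
python3 fit1.py
```

```text
[ 5.264635e+02 -1.372031e+02 -2.521000e-01] -14.44 [ 0.   0.3  0.   0.2 -0.1 -0.5 -0.7 -0.7 -0.5 -0.5 -0.4  0.7  0.8  0.
 -0.4 -0.8  0.2  0.7 -1.5 -0.6  0.6  0.9  2.1]
ex 0.9683936191859185 -0.24942693984411216
corner [[ 588.8 -235.9   24. ]] [[243.5 216.9]]
hinge [[537.9 -32.7  53. ]] [[449.5 107.2]]
post [[ 576.6 -215.2   24. ]] [[259.5 200.1]]
gripopen [[546.9   2.3 130.2]] [[555.4  99.3]]
end [[551.5  20.3 148.4]] [[610.   96.4]]
top proj end [[301.63099206 249.82281473]] scene [[357.13632596 240.25759786]]
```

```bash
python3 -m crank '{"fingers":[0,0,0,0,0,0,0,0,0,0],"xyz":[[-16.3,34.8,-5],[-16.3,34.8,-5],[-16.3,34.8,-5],[-16.3,34.8,-5],[0,0,-22],[0,0,-22],[0,0,-22],[0,0,0],[0,0,0],[0,0,0]],"roll":[0,0,0,0,0,0,0,0,0,0]}'
python3 - <<'E'
from fit1 import *
s=bot.state();p=s["position"].copy();print(s["time"],p,s["force"],np.round(R.from_rotvec(s["orientation"]).as_matrix(),3).tolist())
i=cams.camera_info("wrist");im=cams.snapshot("wrist");cv2.imwrite("pics/w2.png",im)
prev=p
for k,th in enumerate(list(np.linspace(1.02,-0.03,12))):
    y=104+85*np.cos(th)-7*np.sin(th)-8;z=53+85*np.sin(th)+7*np.cos(th)
    q=W(jig,(-15,y,z+173-6*max(0,th)))[0];print(round(th,2),q.round(1),(q-prev).round(1));prev=q
E
```

```text
time: 4.95
position: [541.2, -23.6, 299.9]
orientation: [-1.561, 0.201, -0.204]
force: [0.0, 0.1, 0.3]
finger_gap: 0.3
4.95 [541.21119301 -23.59655762 299.90732604] [0.04373391 0.10855864 0.27568068] [[0.967, 0.002, 0.255], [-0.255, 0.0, 0.967], [0.002, -1.0, 0.001]]
1.02 [545.5  -3.2 296. ] [ 4.3 20.4 -3.9]
0.92 [547.3   3.7 292.5] [ 1.8  6.9 -3.4]
0.83 [548.9  10.1 288.4] [ 1.7  6.5 -4.1]
0.73 [550.5  16.1 283.7] [ 1.5  6.  -4.7]
0.64 [551.9  21.6 278.4] [ 1.4  5.5 -5.3]
0.54 [553.1  26.5 272.6] [ 1.3  4.9 -5.8]
0.45 [554.2  30.8 266.4] [ 1.1  4.3 -6.2]
0.35 [555.2  34.4 259.8] [ 0.9  3.7 -6.6]
0.26 [555.9  37.4 252.8] [ 0.8  3.  -7. ]
0.16 [556.5  39.7 245.6] [ 0.6  2.3 -7.2]
0.07 [556.9  41.2 238.2] [ 0.4  1.5 -7.4]
-0.03 [557.1  42.  230.4] [ 0.2  0.8 -7.7]
```

View pics/w2.png

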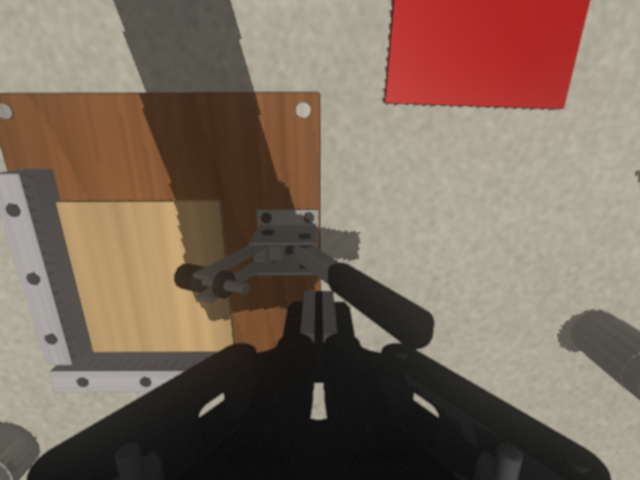

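The shut fingers, at (319,300), stand just on the inner side of the raised handle, which runs from (345,280) to (415,330). Now the arc.

```bash
python3 -m crank '{"fingers":[0,0,0,0,0,0,0,0,0,0],"xyz":[[4.3,20.4,-3.9],[1.8,6.9,-3.4],[1.7,6.5,-4.1],[1.5,6,-4.7],[1.4,5.5,-5.3],[1.3,4.9,-5.8],[1.1,4.3,-6.2],[0.9,3.7,-6.6],[0.8,3,-7],[0,0,0]],"roll":[0,0,0,0,0,0,0,0,0,0]}'
python3 -m crank '{"fingers":[0,0,0,0,0,0,0,0,0,0],"xyz":[[0.6,2.3,-7.2],[0.4,1.5,-7.4],[0.2,0.8,-5],[0,0,-3],[0,0,-2],[0,0,0],[0,0,0],[0,0,0],[0,0,0],[0,0,0]],"roll":[0,0,0,0,0,0,0,0,0,0]}'
python3 - <<'E'
from h import *
s=bot.state();print(s["time"],s["position"],s["force"])
cv2.imwrite("pics/w3.png",cams.snapshot("wrist"))
im=cams.snapshot("scene");cv2.imwrite("pics/s3.png",cv2.resize(im[150:280,260:400],None,fx=4,fy=4,interpolation=cv2.INTER_CUBIC))
E
```

```text
time: 6.25
position: [555.2, 38.4, 250.9]
orientation: [-1.561, 0.203, -0.201]
force: [0.2, 1.0, -0.6]
finger_gap: 0.1
time: 7.5
position: [557.4, 41.5, 232.7]
orientation: [-1.558, 0.206, -0.201]
force: [-13.2, -0.9, 38.1]
finger_gap: -0.7
7.5 [557.35447959  41.49541855 232.71184291] [-13.18394496  -0.8563039   38.09056337]
```

View pics/w3.png

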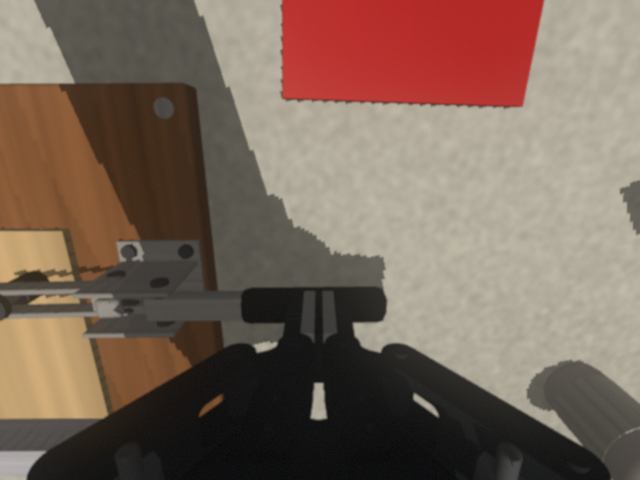

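View pics/s3.png

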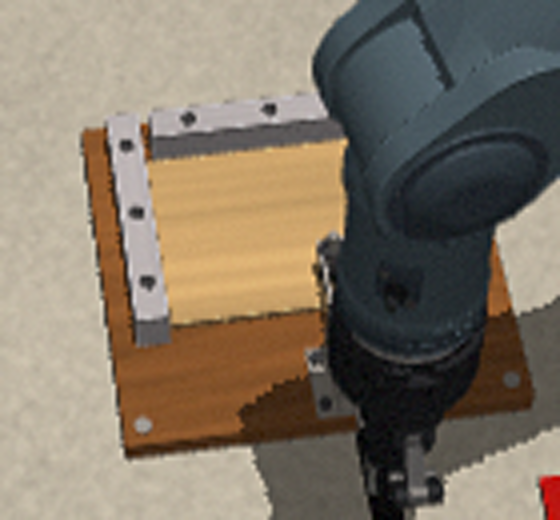

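```bash
python3 -m crank '{"fingers":[0,0,0,0.5,1,1,1,1,1,1],"xyz":[[0,0,40],[0,0,55],[0,0,55],[13.6,47.8,0],[13.6,47.8,0],[13.6,47.8,0],[13.6,47.8,0],[13.6,47.8,0],[0,0,0],[0,0,0]],"roll":[0,0,0,6.5,6.5,6.5,6.5,6.5,0,0]}'
python3 - <<'E'
from h import *
s=bot.state();print(s["time"],s["position"],s["force"],np.degrees(np.arctan2(*R.from_rotvec(s["orientation"]).as_matrix()[1::-1,2])))
i=cams.camera_info("wrist");np.save("w4.npy",i,allow_pickle=True)
cv2.imwrite("pics/w4.png",cams.snapshot("wrist"))
im=cams.snapshot("top");cv2.imwrite("pics/t4.png",cv2.resize(im[190:350,260:460],None,fx=4,fy=4,interpolation=cv2.INTER_CUBIC)[:600])
E
```

```text
time: 8.85
position: [624.4, 281.2, 376.1]
orientation: [-1.558, -0.242, 0.244]
force: [-0.1, -1.0, -0.6]
finger_gap: 85.4
8.85 [624.39425363 281.19322098 376.11833822] [-0.09967943 -1.02800769 -0.64112921] 107.71253718599402
```

View pics/w4.png

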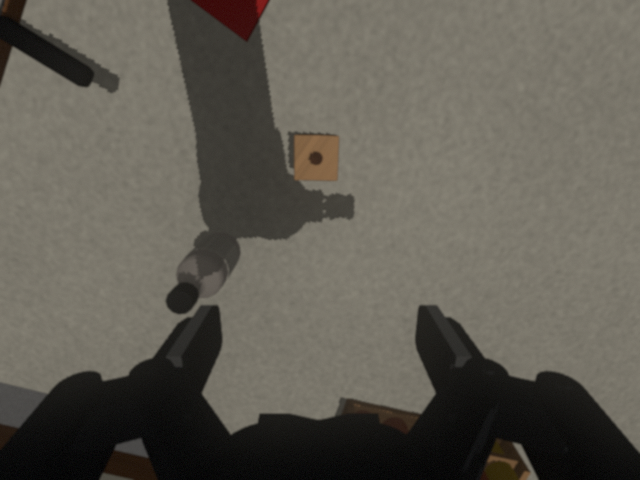

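View pics/t4.png

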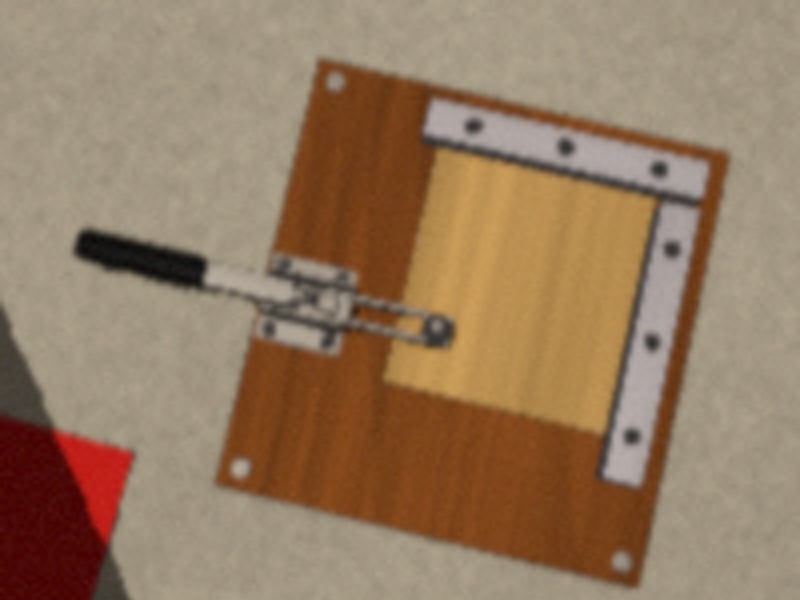

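```bash
python3 - <<'E'
from fit1 import *
w4=Cam("wrist",np.load("w4.npy",allow_pickle=True).item())
q=np.array([w4.atz(p,80) for p in [(294.5,136),(338,135),(339,180.5),(294,180.5),(316,158)]]);print(q.round(1),q[:4].mean(0))
print([np.degrees(np.arctan2(*(q[(i+1)%4]-q[i])[1::-1]))%90 for i in range(4)],[np.linalg.norm(q[(i+1)%4]-q[i]).round(1) for i in range(4)])
tc=un([(130,157)],8,(170,230))[0];sc=un([(197,148)],8,(375,340))[0]
print(tri([(w4,(316,158)),(T,tc),(S,sc)]))
for th in(0,.08,.2,.3):print(th,T.proj(W(jig,(-15,104+110*np.cos(th),53+110*np.sin(th)))),w4.proj(W(jig,(-15,104+110*np.cos(th),53+110*np.sin(th)))))
im=cams.snapshot("scene")
for l in("post",):
  cv2.imwrite("pics/s4.png",np.hstack([cv2.resize(im[160:280,270:400],None,fx=3,fy=3,interpolation=cv2.INTER_CUBIC),cv2.resize(cv2.imread("pics/w4.png")[110:230,250:380],None,fx=3,fy=3,interpolation=cv2.INTER_CUBIC)]))
for th in(0,.08,.2,.3):print(S.proj(W(jig,(-15,104+110*np.cos(th),53+110*np.sin(th)))))
E
```

```text
[[556.5 239.3  80. ]
 [545.9 270.   80. ]
 [577.7 281.7  80. ]
 [588.3 248.3  80. ]
 [566.9 259.4  80. ]] [567.09699206 259.80810455  80.        ]
[np.float64(18.94482661361151), np.float64(20.046935413858492), np.float64(17.69330084870485), np.float64(15.754232354683722)] [np.float64(32.5), np.float64(33.9), np.float64(35.1), np.float64(33.1)]
(array([566.93717865, 259.83868697,  81.50504359]), np.float64(1.2832107681066418))
0 [[279.34951403 250.23874294]] [[91.60100775 79.62827396]]
0.08 [[279.01755653 249.68160539]] [[83.80539937 77.7511739 ]]
0.2 [[279.13361306 248.9824778 ]] [[69.47076614 73.65534508]]
0.3 [[279.8105398 248.5358777]] [[54.91380722 68.94944917]]
[[358.9004352  285.01767732]]
[[359.15634727 283.01223956]]
[[359.4266255  279.43902997]]
[[359.54255401 275.97133689]]
```

View pics/s4.png

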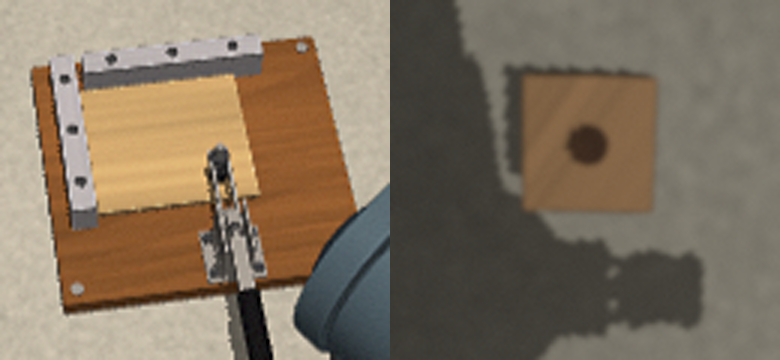

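Clamp is closed: the handle end at (93,80) in the wrist view matches the prediction for 0 rad (92,80). The only beech block with a dowel hole is at (316,158). The other "post" hit was the plywood, so this one is right. Now the grasp.

```bash
python3 -m crank '{"fingers":[1,1,1,1,1,1,1,1,1,1],"xyz":[[-28.7,-10.8,0],[-28.7,-10.7,0],[0,0,-30],[0,0,-40],[0,0,-40],[0,0,-36],[0,0,-25],[0,0,0],[0,0,0],[0,0,0]],"roll":[0,0,0,0,0,0,0,0,0,0]}'
python3 - <<'E'
from h import *
s=bot.state();print(s["time"],s["position"],s["force"])
cv2.imwrite("pics/w5.png",cams.snapshot("wrist"))
E
```

```text
time: 10.25
position: [568.2, 259.8, 208.1]
orientation: [-1.556, -0.245, 0.239]
force: [-0.5, -0.8, -0.4]
finger_gap: 85.8
10.25 [568.20320555 259.79706349 208.05232393] [-0.54043034 -0.79032548 -0.43785388]
```

View pics/w5.png

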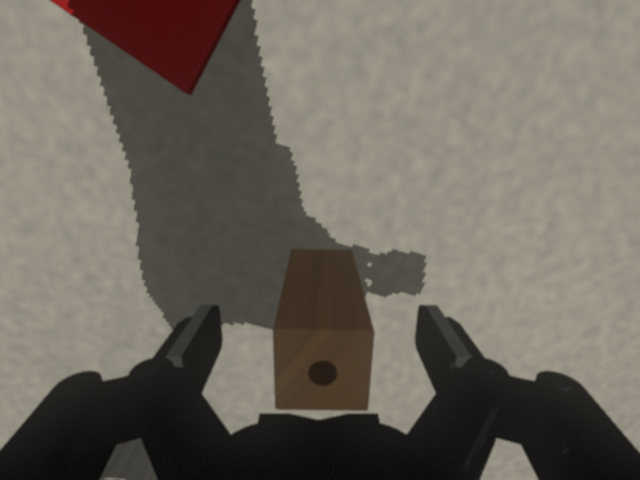

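Post (top hole at (322,373)) is centred between the open pads. Closing, then lifting a little.

```bash
python3 -m crank '{"fingers":[0.5,0,0,0,0,0,0,0,0,0],"xyz":[[0,0,-2],[0,0,0],[0,0,0],[0,0,0],[0,0,0],[0,0,0],[0,0,20],[0,0,40],[0,0,50],[0,0,0]],"roll":[0,0,0,0,0,0,0,0,0,0]}'
python3 - <<'E'
from h import *
s=bot.state();print(s["time"],s["position"],s["force"],s["moment"],s["finger_gap"])
i=cams.camera_info("wrist");np.save("w6.npy",i,allow_pickle=True)
cv2.imwrite("pics/w6.png",cams.snapshot("wrist"))
im=cams.snapshot("scene");cv2.imwrite("pics/s6.png",cv2.resize(im[260:420,320:480],None,fx=3.5,fy=3.5,interpolation=cv2.INTER_CUBIC))
E
```

```text
time: 11.55
position: [569.6, 260.2, 320.7]
orientation: [-1.553, -0.251, 0.233]
force: [0.2, -0.0, -1.0]
finger_gap: 33.3
11.55 [569.63737596 260.21156961 320.74855945] [ 0.19375581 -0.04063981 -1.01444329] [-0.03493815 -0.0538771  -0.0181638 ] 33.286695634026444
```

View pics/w6.png

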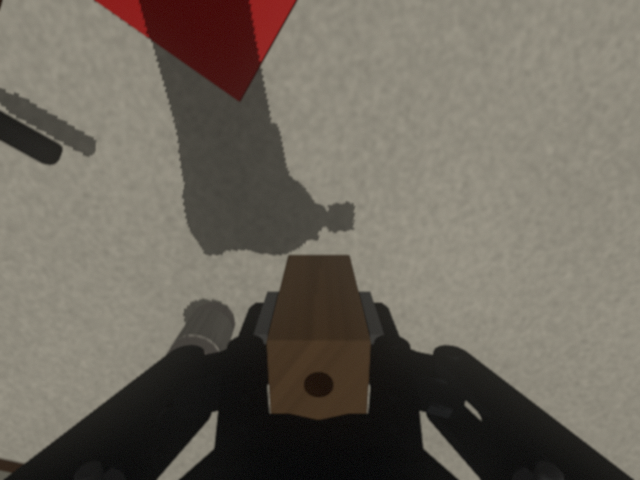

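View pics/s6.png

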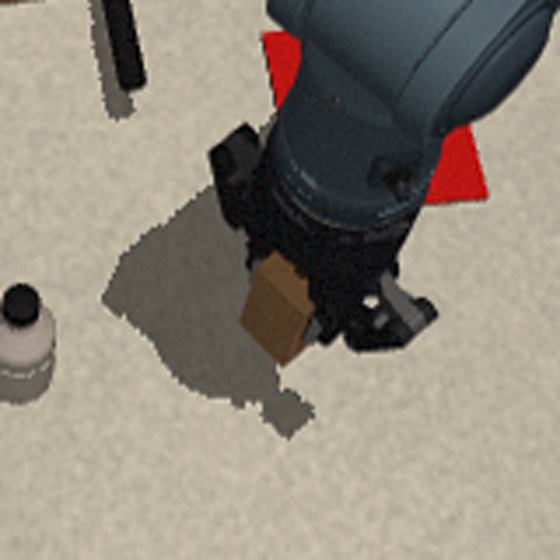

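```bash
python3 - <<'E'
from fit1 import *
s=bot.state();M=R.from_rotvec(s["orientation"]).as_matrix();print(s["time"],s["position"],s["qvel"].round(3));print(M.round(4))
w6=Cam("wrist",np.load("w6.npy",allow_pickle=True).item())
# hole position in tool frame at depth 126
for z in (194,198): 
    X=w6.atz((318.5,384),z);print(X,(M.T@(X-s["position"])).round(1))
q=[w6.atz(p,195) for p in[(267,341),(369,341),(368,413),(270,413)]];print([ (M.T@(a-s["position"])).round(1).tolist() for a in q])
E
```

```text
11.65 [567.29283681 259.64923896 315.58132955] [-0.001  0.036 -0.011  0.038 -0.002  0.     0.001]
[[ 9.527e-01  1.600e-03 -3.040e-01]
 [ 3.040e-01  1.200e-03  9.527e-01]
 [ 1.900e-03 -1.000e+00  7.000e-04]]
[572.99566896 260.41397983 194.        ] [  5.4 121.6  -1.1]
[569.5789598  259.31346169 198.        ] [  1.9 117.6  -1.1]
[[-12.9, 120.5, -17.9], [-12.8, 120.6, 15.4], [17.3, 120.6, 16.5], [17.2, 120.6, -18.3]]
```

```bash
python3 - <<'E'
from fit1 import *
s=bot.state();M=R.from_rotvec(s["orientation"]).as_matrix();w6=Cam("wrist");im=cams.snapshot("wrist")
g=im[370:400,290:345].astype(float).sum(2);m=g<g.min()+40;v,u=np.nonzero(m);px=(u.mean()+290,v.mean()+370);print(px,m.sum(),s["position"],s["qvel"].round(3))
for d in (120,124,128): 
    X=w6.atz(px,s["position"][2]-d);print(d,(M.T@(X-s["position"])).round(1))
cv2.imwrite("pics/w7.png",cv2.resize(im[240:430,230:410],None,fx=3,fy=3))
E
```

```text
(np.float64(318.2163187855787), np.float64(384.13851992409866)) 527 [567.29283681 259.64923896 315.58132955] [-0.001  0.036 -0.011  0.038 -0.002  0.     0.001]
120 [ -4.1 120.   -1.2]
124 [ -0.6 124.   -1.2]
128 [  2.9 128.   -1.2]
```

View pics/w7.png

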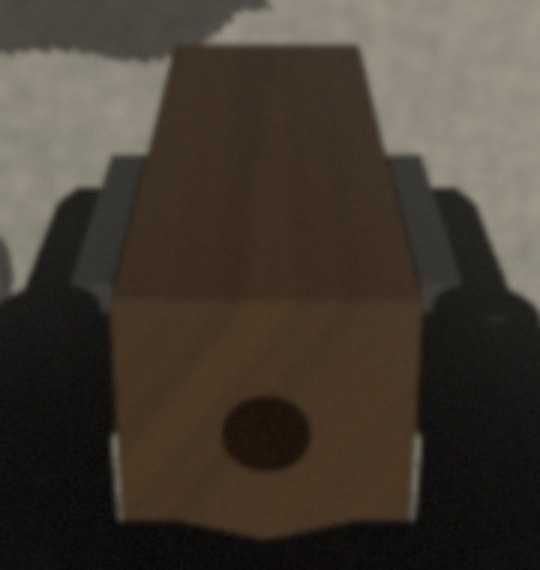

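```bash
python3 -m crank '{"fingers":[0,0,0,0,0,0,0,0,0,0],"xyz":[[0,-25,10],[0,-50,5],[0,-55,0],[0,-55,0],[0,-55,0],[0,-55,0],[0,-55,0],[0,-55,0],[0.7,-40,0],[0,-15,0]],"roll":[0,-4,-4,-4,-4,-4,-4,-4,-4,-0.1]}'
python3 -m crank '{"fingers":[0,0,0,0,0,0,0,0,0,0],"xyz":[[0,0,-15],[0,0,-25],[0,0,-20],[0,0,-10],[0,0,0],[0,0,0],[0,0,0],[0,0,0],[0,0,0],[0,0,0]],"roll":[0,0,0,0,0,0,0,0,0,0]}'
python3 - <<'E'
from fit1 import *
s=bot.state();M=R.from_rotvec(s["orientation"]).as_matrix();print(s["time"],s["position"].round(1),s["force"].round(1),s["finger_gap"]);print("jaw",np.degrees(np.arctan2(M[1,2],M[0,2])),"want",90+np.degrees(jig[2]),"tilt",M[:,1].round(4))
c,sn=np.cos(jig[2]),np.sin(jig[2]);X=s["position"][:2]-jig[:2];print("jig xy",c*X[0]+sn*X[1],-sn*X[0]+c*X[1])
np.save("w8.npy",cams.camera_info("wrist"),allow_pickle=True)
cv2.imwrite("pics/w8.png",cams.snapshot("wrist"))
im=cams.snapshot("scene");cv2.imwrite("pics/s8.png",cv2.resize(im[140:280,250:410],None,fx=4,fy=4,interpolation=cv2.INTER_CUBIC))
im=cams.snapshot("top");cv2.imwrite("pics/t8.png",cv2.resize(im[190:350,290:460],None,fx=3.5,fy=3.5,interpolation=cv2.INTER_CUBIC))
E
```

```text
time: 12.95
position: [565.4, -205.4, 328.8]
orientation: [-1.564, 0.204, -0.201]
force: [0.1, -0.1, -1.2]
finger_gap: 33.2
time: 14.2
position: [567.9, -200.3, 259.2]
orientation: [-1.562, 0.197, -0.197]
force: [-0.3, 0.6, -1.0]
finger_gap: 33.4
14.2 [ 567.9 -200.3  259.2] [-0.3  0.6 -1. ] 33.381079945176715
jaw 75.60579454527536 want 75.55639596076604 tilt [ 1.e-04  0.e+00 -1.e+00]
jig xy 55.84940927410216 -50.75230952276702
```

View pics/w8.png

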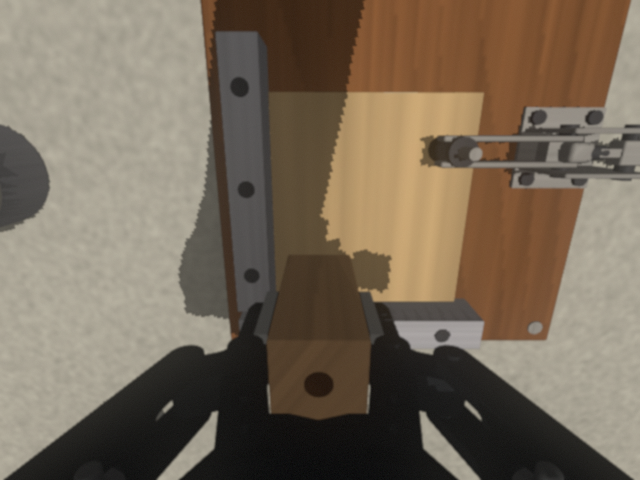

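View pics/s8.png

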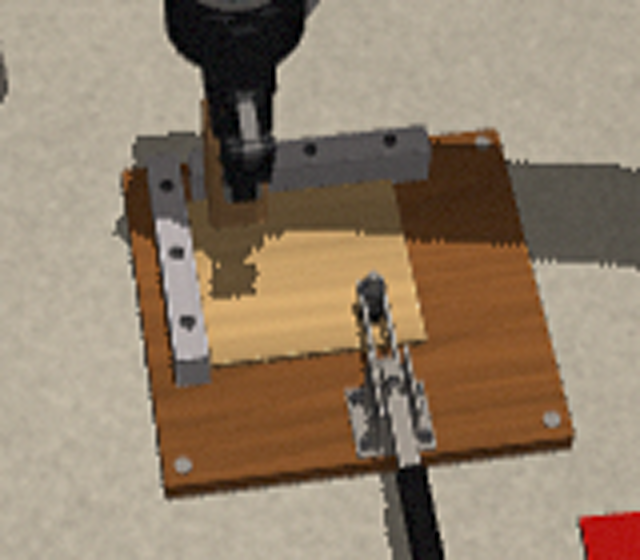

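View pics/t8.png

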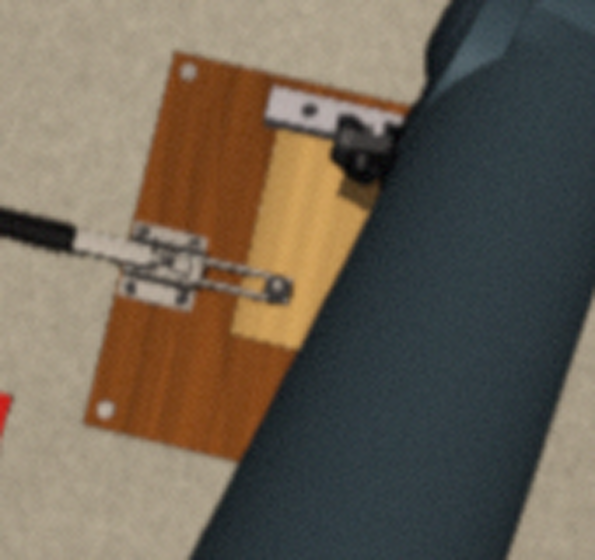

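```bash
python3 -m crank '{"fingers":[0,0,0,0,0,0,0,0,0,0],"xyz":[[0,0,-10],[0,0,-10],[0,0,-4],[0,0,-2],[0,0,-1],[0,0,-1],[0,0,-1],[0,0,0],[0,0,0],[0,0,0]],"roll":[0,0,0,0,0,0,0,0,0,0]}'
```

```text
time: 15.6
position: [567.9, -200.2, 230.1]
orientation: [-1.562, 0.197, -0.197]
force: [-0.1, -0.3, -1.6]
finger_gap: 33.5
```

```bash
python3 -m crank '{"fingers":[0,0,0,0,0,0,0,0,0,0],"xyz":[[0,0,-0.5],[0,0,-0.5],[0,0,-0.5],[0,0,-0.5],[0,0,0],[0,0,0],[0,0,0],[0,0,0],[0,0,0],[0,0,0]],"roll":[0,0,0,0,0,0,0,0,0,0]}'
```

```text
time: 16.85
position: [567.9, -200.3, 228.2]
orientation: [-1.562, 0.197, -0.197]
force: [-0.9, 0.3, 3.4]
finger_gap: 33.2
```

```bash
python3 -m crank '{"fingers":[0,0,0,0,0,0,0,0,0,0],"xyz":[[0,0,0.8],[0.9,-1.52,0],[0.9,-1.52,0],[0.9,-1.52,0],[0.9,-1.52,0],[0.9,-1.52,0],[0.9,-1.52,0],[0.9,-1.52,0],[0,0,0],[0,0,0]],"roll":[0,0,0,0,0,0,0,0,0,0]}'
python3 - <<'E'
from fit1 import *
s=bot.state();c,sn=np.cos(jig[2]),np.sin(jig[2]);J=np.array([[c,sn],[-sn,c]]);print("jig",J@(s["position"][:2]-jig[:2]),"F",J@s["force"][:2],s["force"][2],s["moment"].round(2))
E
```

```text
time: 18.1
position: [574.2, -210.8, 228.8]
orientation: [-1.562, 0.197, -0.197]
force: [0.1, -0.3, -1.3]
finger_gap: 33.2
jig [ 64.56524936 -59.41404963] F [ 0.18354044 -0.30952496] -1.3110694934890073 [-0.    0.03  0.07]
```

```bash
python3 -m crank '{"fingers":[0,0,0,0,0,0,0,0,0,0],"xyz":[[0.5,-0.85,0],[0.5,-0.85,0],[0.5,-0.85,0],[0.5,-0.85,0],[0.36,-0.61,0],[0,0,0],[0,0,0],[0,0,0],[0,0,0],[0,0,0]],"roll":[0,0,0,0,0,0,0,0,0,0]}'
cat > st.py <<'E'
from fit1 import *
s=bot.state();c,sn=np.cos(jig[2]),np.sin(jig[2]);J=np.array([[c,sn],[-sn,c]]);M=R.from_rotvec(s["orientation"]).as_matrix();print(s["time"],"jig",(J@(s["position"][:2]-jig[:2])).round(2),s["position"][2],"F",(J@s["force"][:2]).round(1),s["force"][2].round(1),"mom",(J@s["moment"][:2]).round(2),s["moment"][2].round(2),"gap",s["finger_gap"],"tilt",(J@M[:2,1]).round(4),"jaw",np.degrees(np.arctan2(M[1,2],M[0,2])))
E
python3 st.py
```

```text
time: 19.35
position: [576.5, -214.8, 228.8]
orientation: [-1.562, 0.197, -0.197]
force: [0.1, 0.6, 0.1]
finger_gap: 33.6
19.35 jig [ 67.83 -62.67] 228.82803256696675 F [-0.   0.6] 0.1 mom [0.06 0.04] 0.02 gap 33.55841207671697 tilt [-0.0002  0.0001] jaw 75.61524898279379
```

```bash
python3 -m crank '{"fingers":[0,0,0,0,0,0,0,0,0,0],"xyz":[[0.36,-0.61,0],[0.36,-0.61,0],[0.36,-0.61,0],[0.36,-0.61,0],[0,0,0],[0,0,0],[0,0,0],[0,0,0],[0,0,0],[0,0,0]],"roll":[0,0,0,0,0,0,0,0,0,0]}'
python3 st.py
```

```text
time: 20.6
position: [577.3, -215.6, 228.5]
orientation: [-1.558, 0.2, -0.193]
force: [-5.3, 4.5, 4.4]
finger_gap: 33.6
20.6 jig [ 68.76 -63.29] 228.45434353683015 F [-6.3  3. ] 4.4 mom [0.87 1.17] -0.11 gap 33.61785651667097 tilt [-0.0047  0.0031] jaw 75.6493240764293
```

```bash
python3 -m crank '{"fingers":[0,0,0,0,0,0,0,0,0,0],"xyz":[[0,0,-0.5],[0,0,-0.5],[-0.1,-0.4,0],[-0.1,-0.4,0],[0,0,-0.5],[0,0,0],[0,0,0],[0,0,0],[0,0,0],[0,0,0]],"roll":[0,0,0,0,0,0,0,0,0,0]}'
python3 st.py
python3 - <<'E'
from h import *
cv2.imwrite("pics/w9.png",cams.snapshot("wrist"))
im=cams.snapshot("scene");cv2.imwrite("pics/s9.png",cv2.resize(im[150:250,270:390],None,fx=6,fy=6,interpolation=cv2.INTER_CUBIC))
cv2.imwrite("pics/t9.png",cams.snapshot("top"))
E
```

```text
time: 21.85
position: [577.3, -216.1, 228.3]
orientation: [-1.556, 0.2, -0.193]
force: [-7.0, 7.3, 10.7]
finger_gap: 33.1
21.85 jig [ 68.9  -63.73] 228.33434205340723 F [-8.6  5.3] 10.7 mom [1.07 1.83] -0.19 gap 33.1295785264189 tilt [-0.0052  0.005 ] jaw 75.64894265105266
```

View pics/w9.png

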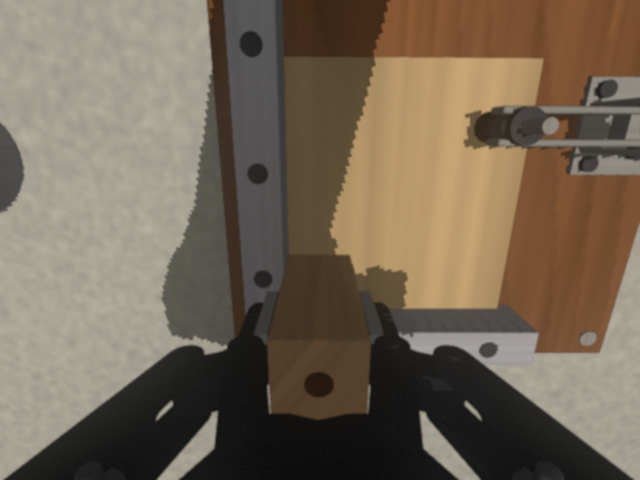

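View pics/s9.png

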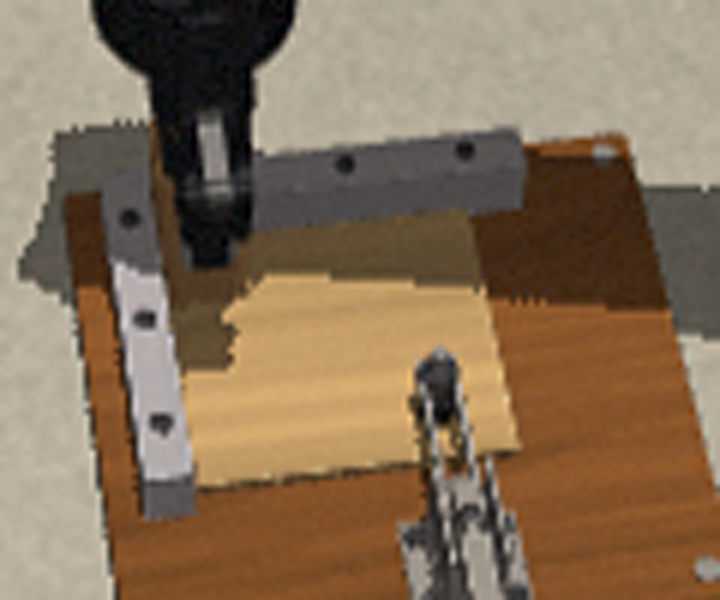

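View pics/t9.png

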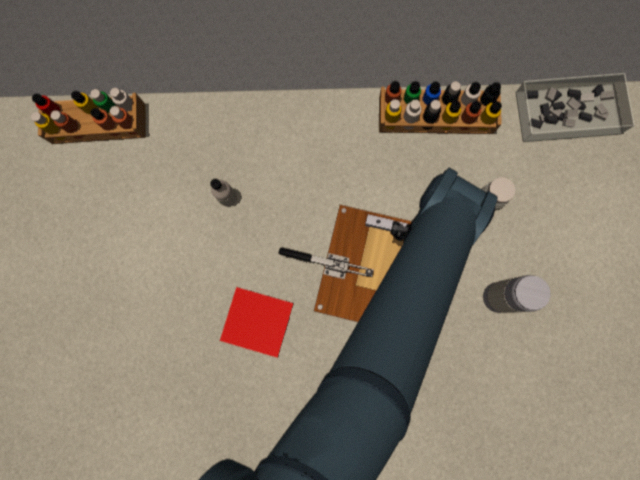

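```bash
python3 -m crank '{"fingers":[0,0,0,0,0,0,0,0,0,0],"xyz":[[-0.12,-0.5,0],[-0.12,-0.5,0],[-0.12,-0.5,0],[0,0,-0.5],[0,0,0],[0,0,0],[0,0,0],[0,0,0],[0,0,0],[0,0,0]],"roll":[0,0,0,0,0,0,0,0,0,0]}'
python3 st.py
```

```text
time: 23.25
position: [577.3, -216.5, 228.3]
orientation: [-1.554, 0.2, -0.192]
force: [-6.8, 9.5, 14.1]
finger_gap: 33.1
23.25 jig [ 69.   -64.12] 228.32414021125663 F [-9.   7.5] 14.1 mom [1.49 2.1 ] -0.21 gap 33.13688955721936 tilt [-0.0059  0.0072] jaw 75.68739167240011
```

Forces are there on all three axes. To rule out that the y reading is only friction on the board, I relieve the downward push, read the force, then press again.

```bash
python3 -m crank '{"fingers":[0,0,0,0,0,0,0,0,0,0],"xyz":[[0,0,0.5],[0,0,0.5],[0,0,0.5],[0,0,0.5],[0,0,0.3],[0,0,0],[0,0,0],[0,0,0],[0,0,0],[0,0,0]],"roll":[0,0,0,0,0,0,0,0,0,0]}'
python3 st.py
python3 -m crank '{"fingers":[0,0,0,0,0,0,0,0,0,0],"xyz":[[0,0,-0.5],[0,0,-0.5],[0,0,-0.5],[0,0,-0.5],[0,0,-0.3],[0,0,0],[0,0,0],[0,0,0],[0,0,0],[0,0,0]],"roll":[0,0,0,0,0,0,0,0,0,0]}'
python3 st.py
```

```text
time: 24.5
position: [577.2, -216.2, 228.4]
orientation: [-1.556, 0.199, -0.192]
force: [-3.0, 8.0, 2.6]
finger_gap: 33.5
24.5 jig [ 68.88 -63.87] 228.3838125620546 F [-4.9  7. ] 2.6 mom [1.42 1.05] -0.16 gap 33.4755644610179 tilt [-0.0052  0.0057] jaw 75.69467270233467
time: 25.75
position: [577.3, -216.5, 228.3]
orientation: [-1.554, 0.2, -0.192]
force: [-6.5, 8.7, 14.8]
finger_gap: 33.7
25.75 jig [ 68.98 -64.13] 228.33099912845924 F [-8.5  6.8] 14.8 mom [1.45 2.08] -0.22 gap 33.742009235373416 tilt [-0.0059  0.0072] jaw 75.68157819413202
```

With the down force cut to 2.6 N, both side forces persisted (4.9 and 7.0 N). So both fences really carry the post, and it's pressed again. Handing in.

```bash
python3 - <<'E'
from h import *
im=cams.snapshot("top");a=cv2.imread("pics/top0.png")
d=cv2.absdiff(im,a).sum(2)
for n,(x0,y0,x1,y1) in dict(bottle=(208,176,236,206),can=(500,270,552,314),board_decoy=(220,286,294,358),jar=(498,178,518,212)).items(): print(n,d[y0:y1,x0:x1].mean().round(1))
print(bot.finish_job(),bot.state()["force"],bot.state()["time"])
E
```

```text
bottle 35.4
can 44.3
board_decoy 37.2
jar 51.3
the job is handed in; nothing more can be done
the job is handed in; nothing more can be done
```

The job is handed in at about 26 s of the 66 s allowed, with the post held in the corner and the gripper still closed on it. No verdict was reported.

- **Clamp:** I pushed the toggle clamp down first. The handle end then showed where the fully closed position predicts, 92,80 expected against 93,80 seen. The arm's rubber tip is on the board. The wrist force peaked at about 40 N while the fingertips held it on its stop, against the 120 N limit.
- **Post:** I picked it up squarely and turned it to match the jig. I stood it on the board and moved it into the corner with the dowel hole up.
- **Hold:** The last reading was about 8.5 N against the far fence, 6.8 N against the side fence and 15 N down. When I eased the downward push to 2.6 N, the side forces stayed at about 4.9 N and 7 N. So the fences are bearing on the post rather than friction on the board. The tool is tilted by about 0.5° from the push.

**Less certain:**
- The gripper hides the post's foot in every camera, so its seating is judged from forces and position, not seen.
- The TCP ended 1.0 mm past the computed home position in x and 1.1 mm in y. That is within calibration error and the give of the arm.
- My last picture-difference check on the bottle, can and jar told me nothing. The readings were 35–51, and the untouched red board, which should not have changed, also read 37. By eye, all three stand where they were in the later top view, though the arm partly hides the jar.

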